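# Close the paint jar

### The job

The paint jar has to be closed, but a hound figure is parked on its screw lid: first stand the hound upright on the free part of the round cork drying disc. Then set the lid on the jar, turn it backwards until you feel the thread drop into place, and screw it forward until it is fully home and level. Let go, and do not tip the hound over or shift any of the other things on the bench.

Things in the scene. Friction and masses are not known exactly. Their poses are not given: they have to be found in the camera images.
- jar: Cream plastic paint jar, open, 80 mm diameter, fixed upright in a round wooden holder (100 mm diameter, 22 mm high). Origin: centre of the holder's underside on the bench, z up. The jar's shoulder is at z 75 mm. Its neck thread is turned to a different angle every time, which this orientation does not tell.
- jar_mouth (a point): Centre of the neck's closed top, z 103 mm over the bench. Neck 41 mm diameter, tapering over its last 4 mm to 35 mm; thread out to 50 mm. Three equal right-hand starts, 120 degrees apart, each: a 32 degree gap where a lug of the lid drops in, then clockwise from above an 82 degree ridge (level top, underside falling 6 mm), then an upright stop rib. Play of the lid: 1 mm sideways, 2 mm up and down.
- jar_shoulder (a point): Centre of the shoulder, z 75 mm. A lid put on usually rests on ridges or ribs, underside 15 to 19 mm over this; clockwise it only hits the ribs. Counter-clockwise (up to 115 degrees) it drops into the gaps, to 7 to 8 mm; if one lug falls alone it tips and jams: re-seat it. Then clockwise 80 to 104 degrees screws it down under the ridges till the ribs stop it, underside about 1 mm over this.
- lid: Cream octagonal screw cap, 60 mm across flats, 65 over corners, 34 high, about 140 g, flat top, open below (ceiling 30 mm above the underside). Origin: centre of its underside, z up; flats are normal to x and every 45 degrees from it. Inside, three lugs, 12 degrees wide, 120 degrees apart, reach in to a 43 mm diameter circle. Starts right way up on the bench with the hound on it.
- hound: Painted hound figure in plate armour, about 100 g, on a thin black base 56 x 36 x 5 mm (x, y, z). Origin: centre of the base's underside, z up, x to the head. Torso 56 mm long in x, 22 wide in y, z 33 to 57 mm, centred over the origin; head and tail reach x +62 and -51 mm, z 69 mm. Starts standing on the lid at any heading.
- disc: Round cork drying disc fixed to the bench, 140 mm diameter, 10 mm thick. Origin: centre of its underside, z up, so its top is at z 10 mm. The pup stands on it, on the +y half of the disc's own frame.
- pup: Bystander: smaller armoured hound with a grey coat on a base 42 x 30 mm, 55 mm tall, x to its head (+45 mm, tail -37 mm), standing on the drying disc. Origin under its base.
- pot_a: Bystander: closed squat paint pot, 51 mm diameter, 50 mm tall. Origin: centre of its underside.
- pot_b: Bystander: closed squat paint pot, 51 mm diameter, 50 mm tall. Origin: centre of its underside.
- dropper: Bystander: white dropper bottle, 34 mm diameter, 66 mm tall. Origin: centre of its underside.
- spatula: Bystander: modelling spatula lying flat, 150 mm long along its x axis, under 25 mm high. Origin under about the middle of it.
- charger: Bystander: primed brown horse figure on a round putty base of 90 mm diameter, 115 mm tall and 125 mm long along its x axis. Origin: centre of its underside.
- block: Bystander: cork sanding block 70 x 45 x 28 mm (x, y, z). Origin: centre of its underside.
- tin: Bystander: flat aluminium tin 50 x 90 x 24 mm (x, y, z). Origin: centre of its underside.

How it is judged:
By the outcome, as a careful person would: the job done as asked, in the order asked, and still so for the second after the job is handed in, with the robot touching nothing.
It also fails if it takes over 72 s, if anything falls off the work surface, if the arm or the gripper's body presses on something with over 40 N, if the wrist force passes 120 N, or if a joint passes its speed limit or range.

### The arm

A 7-joint arm with a two-finger parallel gripper is mounted at the origin on the work surface. World frame = base frame: x ahead of the robot, y to its left, z up, the work surface at z = 0. Lengths are in m, angles in degrees, forces in N, time in s.
With the tool pointing down it reaches from about 0.425 to 0.875 m from the base axis. Payload 4.7 kg.
Tool frame: the origin (TCP) lies between the finger pads; the fingertips stand 11 mm ahead of it and the grasp point (between the pads) lies 8 mm behind it (env.tcp_to_tips is the distance from the TCP to the fingertips, in m); z points along the fingers, y is the line along which they close (so a half turn about z gives the same grasp; the last joint's range is limited). The gripper opens to 87 mm and grips with 3 to 60 N. Pads are 19 mm wide; open, the fingers measure 117 mm over their backs; the gripper's body (75 mm by 190 mm) begins 51 mm behind the grasp point.
Start: joints at [-74.708, 18.392, -4.016, 83.108, 1.295, 78.541, -3.26], TCP at [0.163, 0.629, 0.234] pointing down, gripper open.
Joint ranges: [-163.93, 163.93], [-17.29, 119.83], [-79.2, 71.16], [3.27, 140.29], [-89.18, 269.18], [5.43, 117.66], [-154.24, 154.24]. Speed limits (degrees/s): [147.25, 147.25, 180, 180, 180, 180, 180].

### API

Orientations are given as [roll, pitch, yaw] about the fixed x, y, z axes, in that order (R = Rz(yaw) Ry(pitch) Rx(roll)).
In Python, from cell import env, viewer gives the robot as it stands.
- The arm moves only by the tool step_arm, never from a script. Its arguments are lists of equal length, an entry for each row: "delta_pos": the shift along the tool's x, y, z in units of 0.2 m (1.0 is 0.2 m), a list of three; "rot": the turn, a rotation vector about the tool's x, y, z in units of 1.5 rad (1.0 is 1.5 rad), a list of three; "gripper": the gripper command: -1 is shut, 1 is fully open, values between are in proportion. A call has 1 to 20 rows; each row is the pose to reach, as a shift and turn from the pose commanded when the call began, along the tool's axes at that moment; what a row does not reach only later rows make up. A row lasts 1/8 s, in which the tool goes at most 62.5 mm and 10.7 degrees, less where a joint would pass 70% of its speed; a pose out of reach is approached as far as the arm can. A call with a number of a shift or a turn outside -1 to 1 is refused whole. A call with a gripper value outside its range is refused whole. The fingers move at their own pace and stop on an object; "squeeze" is the grip in N (left out, the last holds). Time passes only in rows, so rows that repeat a pose let the fingers close. It gives the time, the measured TCP pose, the force, the opening and the grip force at its end, in the units of the state.
- env.get_obs(): the state, without advancing time (a new reading comes with each control period).
- viewer.read_camera(name): name is "scene" or "side" or "wrist"; returns a dict with "img" (400x640x3 uint8, red, green, blue), "fx", "fy", "cx", "cy" (pixels), "pose" (4x4, takes a point from camera to world coordinates). Camera axes: x right, y down, z forward; pixel columns grow to the right and rows downward; lengths in m; the calibration is good to about 2 mm. A picture is of the moment at which its call begins. There is no depth.
- env.sign_off(): hands the job in; it is judged then, once.
The state is a dict: "time_s": time; "qpos": joint angles; "joint_velocities": joint speeds; "effort": joint torques, N m; "tool_pos": TCP position; "tool_rot": TCP orientation; "force": force on the tool from outside, world axes, zero at the start; "wrist_torque": the same for the moment, N m; "grip_width": finger opening in m; "grasp_force": force on a finger pad.
Only numpy, scipy, OpenCV 4.12 (cv2) and the standard library are available. Lean on these libraries where they do the work, as an engineer would, in place of code of your own. Each camera call takes 0.05 s, during which the arm holds its last target. There are 200 camera calls.

## Working session

There is one attempt and no reset: what is moved stays moved. The work goes in short steps, Python scripts to look and compute and a tool call to move; the robot and the scene stay as the last step left them, time stands still between calls to the robot, and variables do not carry over. Pictures are saved under pics/ and viewed, at most 10 in all, crops included, and the job is handed in when it is done.

Besides the shell and the picture viewer there is one more tool, called after "Emit:" by a JSON object that holds its "method" and its "body". step_arm: Moves the arm, as the interface text tells. Shifts and turns lie within -1 to 1; 1 stands for 0.2 m of shift or 1.5 rad of turn. Its arguments: {"type":"object","properties":{"delta_pos":{"type":"array"},"rot":{"type":"array"},"gripper":{"type":"array"},"squeeze":{"type":"number"}},"required":["delta_pos","rot","gripper"]}

```bash
mkdir -p pics; ls
python3 - <<'E'
from cell import env, viewer
import cv2,numpy as np
for n in ["scene","side"]:
    c=viewer.read_camera(n); cv2.imwrite(f"pics/{n}0.png",cv2.resize(c["img"][:,:,::-1],(800,500),interpolation=cv2.INTER_CUBIC))
    np.savez(f"{n}0.npz",**c); print(n,c["fx"],c["cx"],c["cy"],np.round(c["pose"],3).tolist())
o=env.get_obs();print(o["tool_pos"],o["tool_rot"],o["grip_width"],o["time_s"],env.tcp_to_tips)
E
```

```text
pics
scene 484.1224044282402 331.9343188924292 198.67659878053627 [[0.099, 0.838, -0.536, 1.153], [0.995, -0.091, 0.041, -0.033], [-0.015, -0.538, -0.843, 1.091], [0.0, 0.0, 0.0, 1.0]]
side 403.6881690647133 313.60555804311156 199.950128436346 [[0.744, -0.513, 0.429, 0.136], [-0.669, -0.564, 0.485, -0.422], [-0.008, -0.647, -0.762, 0.789], [0.0, 0.0, 0.0, 1.0]]
[0.16252249 0.628864   0.23256041] [-1.79900767e+02  5.54176390e-03  1.65515360e+02] 0.08681548161226366 0.1 0.011
```

View pics/scene0.png

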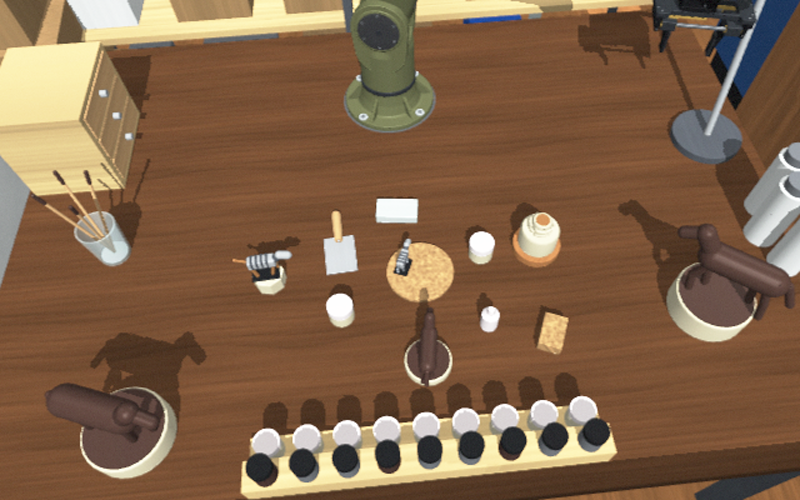

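View pics/side0.png

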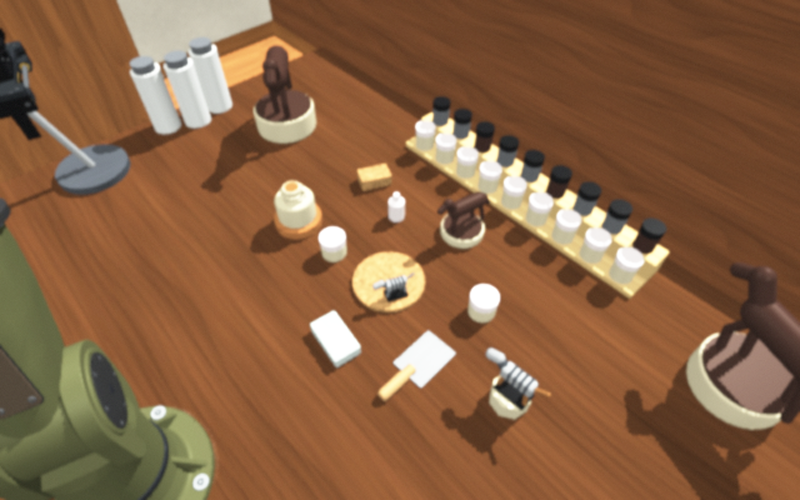

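The scene picture shows the lid with the hound at (268,275), the jar at (540,240) and the disc at (420,272) with the pup on its robot-side/left. The side picture shows the same layout: lid (510,395), jar (297,210), disc (388,282). I'll enlarge these for measuring.

```bash
cat > h.py <<'E'
import numpy as np,cv2
def load(n): return dict(np.load(n+".npz"))
def ray(c,u,v):
    d=c["pose"][:3,:3]@np.array([(u-c["cx"])/c["fx"],(v-c["cy"])/c["fy"],1]); return c["pose"][:3,3],d
def at(c,u,v,z):
    o,d=ray(c,u,v); return o+d*(z-o[2])/d[2]
def proj(c,P):
    P=np.atleast_2d(P); q=(P-c["pose"][:3,3])@c["pose"][:3,:3]
    return np.c_[q[:,0]/q[:,2]*c["fx"]+c["cx"],q[:,1]/q[:,2]*c["fy"]+c["cy"]]
def tri(c1,p1,c2,p2):
    (a,d),(b,e)=ray(c1,*p1),ray(c2,*p2)
    s=np.linalg.lstsq(np.c_[d,-e],b-a,rcond=None)[0]; P,Q=a+d*s[0],b+e*s[1]
    return (P+Q)/2,np.linalg.norm(P-Q)
def crop(c,u,v,w=80,h=60,k=5):
    img=c["img"][v-h//2:v+h//2,u-w//2:u+w//2,::-1]
    im=cv2.resize(img,(w*k,h*k),interpolation=cv2.INTER_CUBIC)
    for i in range(0,w,10): cv2.putText(im,str(u-w//2+i),(i*k,8),0,.3,(0,255,255)); cv2.line(im,(i*k,10),(i*k,14),(0,255,255),1)
    for i in range(10,h,10): cv2.putText(im,str(v-h//2+i),(0,i*k+3),0,.3,(0,255,255))
    return im
E
python3 - <<'E'
from h import *
s,d=load("scene0"),load("side0")
m=np.vstack([np.hstack([crop(s,214,214),crop(d,412,308)]),np.hstack([crop(s,430,190),crop(s,336,216)])])
cv2.imwrite("pics/m1.png",m)
E
```

```text
(no output)
```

View pics/m1.png

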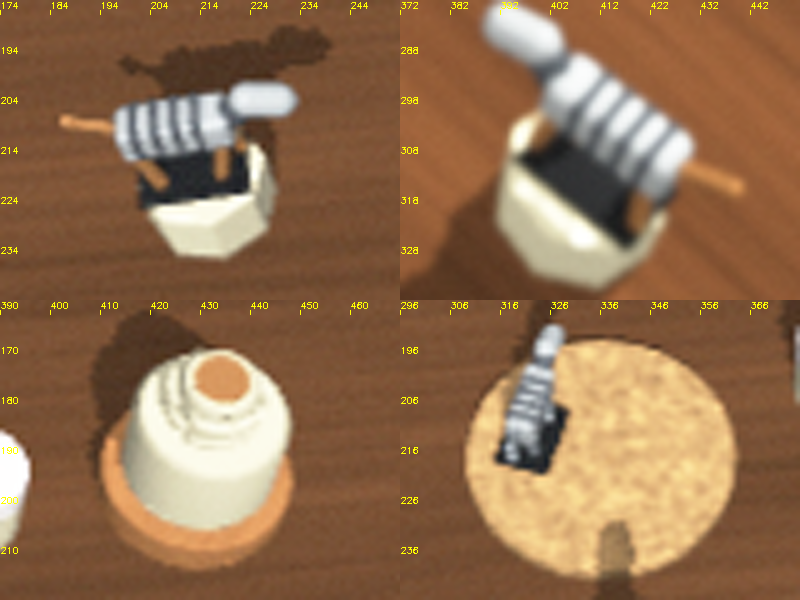

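Run:
```python
from h import *
np.set_printoptions(precision=4,suppress=True)
s,d=load("scene0"),load("side0")
for n,a,b in [("torsoL",(198,211),(427,311)),("torsoR",(220.4,206.6),(404,293)),("head",(233.2,203.6),(389.4,282.4)),("tail",(186,208),(440.6,315.6))]:
    print(n,*tri(s,a,d,b))
print("base corners",at(s,201.6,225.6,.037),at(s,224,222.8,.037))
print("base side L",at(d,396,308,.039),"front bottom",at(d,418,327,.037))
print("lid bottom scene",at(s,210,235.4,0),at(s,221,235.4,0))
print("mouth",at(s,434.4,175.6,.103), "side",at(d,290/800*640,187/500*400,.103))
print("disc",at(s,336.3,217.6,.01),"side",at(d,388.5*.8,281.5*.8,.01))
for n,u,v in [("pup corner1",315.2,217.6),("pup c2",325.2,220.2),("pup c3",330,207.6)]: print(n,at(s,u,v,.015))
```

```text
torsoL [ 0.5089 -0.3147  0.0796] 0.0005581277563914066
torsoR [ 0.5041 -0.2612  0.0818] 0.0037037787218715066
head [ 0.4998 -0.2287  0.0839] 0.0020446880761216648
tail [ 0.5096 -0.3391  0.0989] 0.0013661001482000168
base corners [ 0.5259 -0.3151  0.037 ] [ 0.5238 -0.2593  0.037 ]
base side L [ 0.49   -0.2637  0.039 ] front bottom [ 0.4924 -0.3173  0.037 ]
lid bottom scene [ 0.5353 -0.3022  0.    ] [ 0.5383 -0.2741  0.    ]
mouth [0.4835 0.2746 0.103 ] side [0.4808 0.2745 0.103 ]
disc [0.5234 0.0243 0.01  ] side [0.5152 0.019  0.01  ]
pup corner1 [ 0.5205 -0.0299  0.015 ]
pup c2 [ 0.5309 -0.005   0.015 ]
pup c3 [0.4946 0.0109 0.015 ]
```

Emit:
{"method": "step_arm", "body": {"delta_pos": [[-1, -0.67, 0], [-1, -0.67, 0], [-1, -0.67, 0], [-1, -0.67, 0], [-1, -0.67, 0], [-1, -0.67, 0], [-1, -0.67, 0], [-1, -0.67, 0]], "rot": [[0, 0, 0.826], [0, 0, 0.826], [0, 0, 0.826], [0, 0, 0.826], [0, 0, 0.826], [0, 0, 0.826], [0, 0, 0.826], [0, 0, 0.826]], "gripper": [1, 1, 1, 1, 1, 1, 1, 1]}}

```text
time_s: 1.1
tool_pos: [0.3226, 0.4494, 0.2332]
tool_rot: [-180.0, 0.0, 94.6]
force: [-0.9, -0.1, -0.3]
grip_width: 0.0874
grasp_force: 0.0
```

Emit:
{"method": "step_arm", "body": {"delta_pos": [[-0.97, 0.81, 0], [-0.97, 0.81, 0], [-0.97, 0.81, 0], [-0.97, 0.81, 0], [-0.97, 0.81, 0], [-0.97, 0.81, 0]], "rot": [[0, 0, 0], [0, 0, 0], [0, 0, 0], [0, 0, 0], [0, 0, 0], [0, 0, 0]], "gripper": [1, 1, 1, 1, 1, 1]}}

```text
time_s: 1.85
tool_pos: [0.4992, 0.2693, 0.2333]
tool_rot: [-179.9, -0.0, 94.6]
force: [-1.1, 0.8, -0.7]
grip_width: 0.0868
grasp_force: 0.0
```

```bash
cat >> h.py <<'E'
def snap(n,f):
    from cell import viewer
    c=viewer.read_camera(n); np.savez(f+".npz",**c); return c
def go(x,y,z,yaw):
    from cell import env
    from scipy.spatial.transform import Rotation as R
    o=env.get_obs(); r=R.from_euler("xyz",o["tool_rot"],degrees=True)
    t=R.from_euler("xyz",[180,0,yaw],degrees=True)
    print("pos",o["tool_pos"],"rot",o["tool_rot"]," -> delta",np.round(r.inv().apply(np.array([x,y,z])-o["tool_pos"])/.2,4),"rot",np.round((r.inv()*t).as_rotvec()/1.5,4))
E
python3 - <<'E'
from h import *
c=snap("wrist","w1"); print(c["fx"],np.round(c["pose"],3).tolist())
P=proj(c,[[.482,.2745,.103],[.52,.022,.01]]); print(P)
go(.54,.02,.234,94)
E
```

```text
280.1082136772943 [[0.997, 0.076, 0.024, 0.491], [0.08, -0.953, -0.293, 0.349], [0.0, 0.294, -0.956, 0.385], [0.0, 0.0, 0.0, 1.0]]
[[301.49682252 185.6350945 ]
 [317.66631655 323.26763759]]
pos [0.49847967 0.27036766 0.2332437 ] rot [-1.79941511e+02 -3.58200181e-02  9.46978937e+01]  -> delta [-1.2646  0.1044 -0.0047] rot [-0.0007 -0.0004  0.0081]
```

Emit:
{"method": "step_arm", "body": {"delta_pos": [[-1, 0.1, 0], [-1, 0.1, 0], [-1, 0.1, 0], [-1, 0.1, 0], [-1, 0.1, 0]], "rot": [[0, 0, 0], [0, 0, 0], [0, 0, 0], [0, 0, 0], [0, 0, 0]], "gripper": [1, 1, 1, 1, 1]}}

```text
time_s: 2.52
tool_pos: [0.535, 0.0724, 0.2336]
tool_rot: [180.0, -0.1, 94.6]
force: [-0.4, 0.0, -0.1]
grip_width: 0.087
grasp_force: 0.0
```

Run:
```python
from h import *
c=snap("wrist","w2")
print(proj(c,[[.52,.022,.01],[.507,-.288,.03]]))
go(.51,-.12,.234,94)
```

```text
[[303.630692   207.24865589]
 [282.8927221  385.76970389]]
pos [0.53474714 0.0739639  0.23345693] rot [-1.79981935e+02 -7.81506984e-02  9.47349604e+01]  -> delta [-0.9563 -0.2034 -0.004 ] rot [-0.0002 -0.0009  0.0086]
```

Emit:
{"method": "step_arm", "body": {"delta_pos": [[-1, -0.05, 0], [-1, -0.05, 0], [-1, -0.05, 0], [-1, -0.05, 0], [-1, -0.05, 0]], "rot": [[0, 0, 0], [0, 0, 0], [0, 0, 0], [0, 0, 0], [0, 0, 0]], "gripper": [0.2, 0.2, 0.2, 0.2, 0.2]}}

```text
time_s: 3.2
tool_pos: [0.5416, -0.1268, 0.2333]
tool_rot: [-180.0, -0.1, 94.7]
force: [0.8, -0.3, 0.2]
grip_width: 0.0537
grasp_force: 0.0
```

Run:
```python
from h import *
c=snap("wrist","w3"); print(proj(c,[[.52,.022,.01],[.507,-.288,.03]]))
a,b=load("w1"),load("w2")
m=np.vstack([np.hstack([crop(a,302,190,130,100,3)[:,:390],crop(b,316,230,130,100,3)]),np.hstack([crop(c,320,int(proj(c,[[.507,-.288,.03]])[0,1]),130,100,3),])] if 0 else [np.hstack([crop(a,302,190,130,100,3),crop(b,316,int(proj(b,[[.52,.022,.01]])[0,1]),130,100,3)])])
cv2.imwrite("pics/m2.png",m)
P=proj(c,[[.507,-.288,.05]])[0].astype(int); print(P); cv2.imwrite("pics/m3.png",crop(c,P[0],min(P[1],325),180,140,4))
go(.508,-.288,.234,94)
```

```text
[[309.37873294  50.86506474]
 [284.48192431 282.29665315]]
[282 290]
pos [ 0.54174465 -0.12554721  0.23317071] rot [-1.79977488e+02 -8.46681577e-02  9.47679229e+01]  -> delta [-0.7954 -0.2357 -0.0052] rot [-0.0003 -0.001   0.0089]
```

View pics/m2.png

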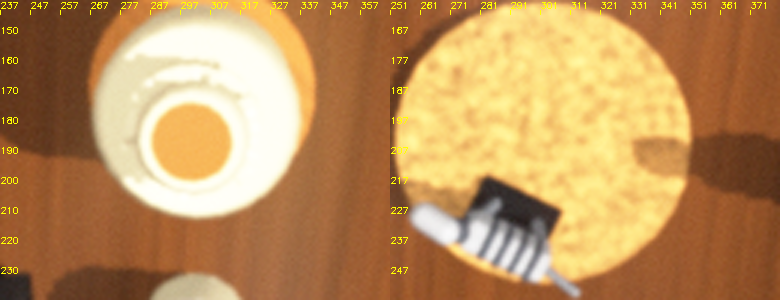

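View pics/m3.png

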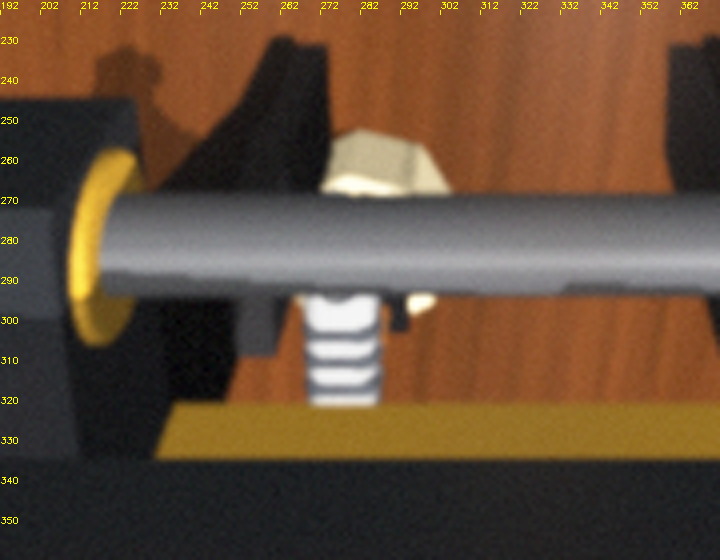

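Left crop: the jar's orange mouth disc is centred at (301,187.3). Right crop: disc is centred at (302.3,204) and pup's base inner corners are at (283.7,216) and (308,227). In m3 the lid is still hidden behind the gripper, so I move above it.

Emit:
{"method": "step_arm", "body": {"delta_pos": [[-0.8, -0.235, 0], [-0.8, -0.235, 0], [-0.8, -0.235, 0], [-0.8, -0.235, 0], [-0.8, -0.235, 0], [-0.8, -0.235, 0]], "rot": [[0, 0, 0], [0, 0, 0], [0, 0, 0], [0, 0, 0], [0, 0, 0], [0, 0, 0]], "gripper": [0.2, 0.2, 0.2, 0.2, 0.2, 0.2]}}

```text
time_s: 4.0
tool_pos: [0.5084, -0.289, 0.2333]
tool_rot: [180.0, -0.1, 94.8]
force: [-0.4, -0.5, -0.7]
grip_width: 0.0523
grasp_force: 0.0
```

Run:
```python
from h import *
np.set_printoptions(precision=4,suppress=True)
a,b,c3=load("w1"),load("w2"),load("w3")
print("mouth",at(a,301,187.3,.103)); 
for n,u,v in [("L",253.3,203.7),("R",351.3,203.7),("Bot",303,251.3),("p1",283.7,216),("p2",308,227)]: print(n,at(b,u,v,.01 if len(n)!=2 else .015))
for u,v in [(268.5,296.2),(269.5,320),(287.5,296),(287,320)]: print("torso",at(c3,u,v,.09))
c=snap("wrist","w4")
print(proj(c,[[.507,-.288,.03]]))
P=proj(c,[[.507,-.288,.05]])[0].astype(int); cv2.imwrite("pics/m4.png",crop(c,P[0],P[1],160,120,5))
go(.508,-.288,.234,94)
```

```text
mouth [0.4816 0.2727 0.103 ]
L [0.449  0.0216 0.01  ]
R [0.5866 0.0326 0.01  ]
Bot [ 0.5237 -0.0472  0.01  ]
p1 [0.493  0.0085 0.015 ]
p2 [ 0.5283 -0.0055  0.015 ]
torso [ 0.4928 -0.2686  0.09  ]
torso [ 0.4951 -0.304   0.09  ]
torso [ 0.5161 -0.2665  0.09  ]
torso [ 0.5173 -0.3022  0.09  ]
[[316.1204 175.6278]]
pos [ 0.5081 -0.2896  0.2333] rot [179.9875  -0.0635  94.7725]  -> delta [ 0.0078  0.0001 -0.0033] rot [ 0.0001 -0.0007  0.009 ]
```

View pics/m4.png

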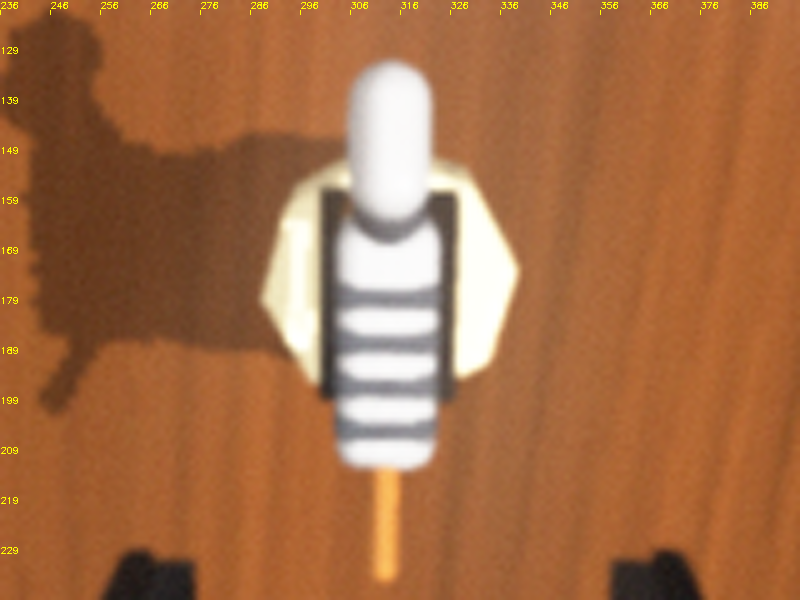

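The hound is between the fingers, its base corners are at crop (320,188), (458,190), (455,400) and (320,398), and the tool is already well aligned. The lid octagon is visible beneath.

Run:
```python
from h import *
np.set_printoptions(precision=4,suppress=True)
c=load("w4")
B=[at(c,236+x/5,119+y/5,.039)[:2] for x,y in [(320,188),(458,190),(455,400),(320,398)]]
print(np.array(B),np.mean(B,0)); e=np.array(B); d=e[0]+e[1]-e[2]-e[3]; print("yaw base",np.degrees(np.arctan2(d[1],d[0])), np.linalg.norm(d)/2)
h=at(c,236+390/5,119+65/5,.095); t=at(c,236+385/5,119+580/5,.10); print("head,tail",h,t,np.degrees(np.arctan2(*(h-t)[1::-1])))
for y in (300,400):
  l,r=at(c,236+338/5,119+y/5,.085),at(c,236+438/5,119+y/5,.085); print("torso",(l+r)/2,np.linalg.norm(l-r))
m=at(c,236+388/5,119+468/5,.079);print("torso tail end",m)
# disc fit w2: circle
print(proj(c,[[.5081,-.2896,.09]]))
s=load("scene0")
for yaw in (94,):
  pass
```

```text
[[ 0.485  -0.2638]
 [ 0.519  -0.2614]
 [ 0.5234 -0.3156]
 [ 0.4886 -0.3179]] [ 0.504  -0.2897]
yaw base 94.25934546202167 0.054302754169520476
head,tail [ 0.4998 -0.2291  0.095 ] [ 0.5078 -0.3398  0.1   ] 94.12266591973784
torso [ 0.5035 -0.2799  0.085 ] 0.021920330931504584
torso [ 0.5053 -0.3027  0.085 ] 0.02240084123325591
torso tail end [ 0.5068 -0.3211  0.079 ]
[[317.089 189.093]]
```

Emit:
{"method": "step_arm", "body": {"delta_pos": [[0, -0.018, 0.25], [0, -0.018, 0.5], [0, -0.018, 0.7], [0, -0.018, 0.81], [0, -0.018, 0.81], [0, -0.018, 0.81], [0, -0.018, 0.81], [0, -0.018, 0.81], [0, -0.018, 0.81], [0, -0.018, 0.81]], "rot": [[0, 0, 0.007], [0, 0, 0.007], [0, 0, 0.007], [0, 0, 0.007], [0, 0, 0.007], [0, 0, 0.007], [0, 0, 0.007], [0, 0, 0.007], [0, 0, 0.007], [0, 0, 0.007]], "gripper": [0.2, 0.2, 0.2, 0.2, 0.2, -0.5, -0.7, -0.8, -0.8, -0.8], "squeeze": 12}}

```text
time_s: 5.3
tool_pos: [0.5038, -0.2926, 0.0721]
tool_rot: [179.9, 0.0, 93.9]
force: [0.4, -0.5, 2.1]
grip_width: 0.0222
grasp_force: 12.0
```

Emit:
{"method": "step_arm", "body": {"delta_pos": [[0, 0, -0.08], [0, 0, -0.2], [0, 0, -0.35], [0, 0, -0.5], [0, 0, -0.65], [0.1, 0, -0.7], [0.25, 0.01, -0.7], [0.4, 0.02, -0.7], [0.55, 0.03, -0.7], [0.7, 0.04, -0.7], [0.85, 0.05, -0.7], [1.0, 0.06, -0.7], [1.0, 0.06, -0.7]], "rot": [[0, 0, 0], [0, 0, 0], [0, 0, 0], [0, 0, 0], [0, 0, 0], [0, 0, 0], [0, 0, -0.08], [0, 0, -0.16], [0, 0, -0.24], [0, 0, -0.32], [0, 0, -0.4], [0, 0, -0.45], [0, 0, -0.45]], "gripper": [-0.8, -0.8, -0.8, -0.8, -0.8, -0.8, -0.8, -0.8, -0.8, -0.8, -0.8, -0.8, -0.8]}}

```text
time_s: 6.92
tool_pos: [0.5017, -0.089, 0.2118]
tool_rot: [179.9, -0.0, 132.9]
force: [-0.1, -0.6, -0.0]
grip_width: 0.0224
grasp_force: 12.0
```

Run:
```python
from h import *
from cell import env
go(.5303,.0508,.212,158); o=env.get_obs(); print(o["grip_width"],o["grasp_force"],o["force"])
s=snap("scene","s1"); print(proj(s,[[.504,-.2895,.034]]))
cv2.imwrite("pics/lid.png",crop(s,213,222,80,60,10)[:600,:800])
```

```text
pos [ 0.50172448 -0.08903735  0.21184532] rot [ 1.79947619e+02 -4.07740907e-02  1.32870891e+02]  -> delta [4.152e-01 5.804e-01 1.000e-04] rot [ 0.0007 -0.0003 -0.2924]
0.022391513553418577 11.99974243529141 [-0.11052724 -0.57587901 -0.04362918]
[[212.43592839 217.75537834]]
```

View pics/lid.png

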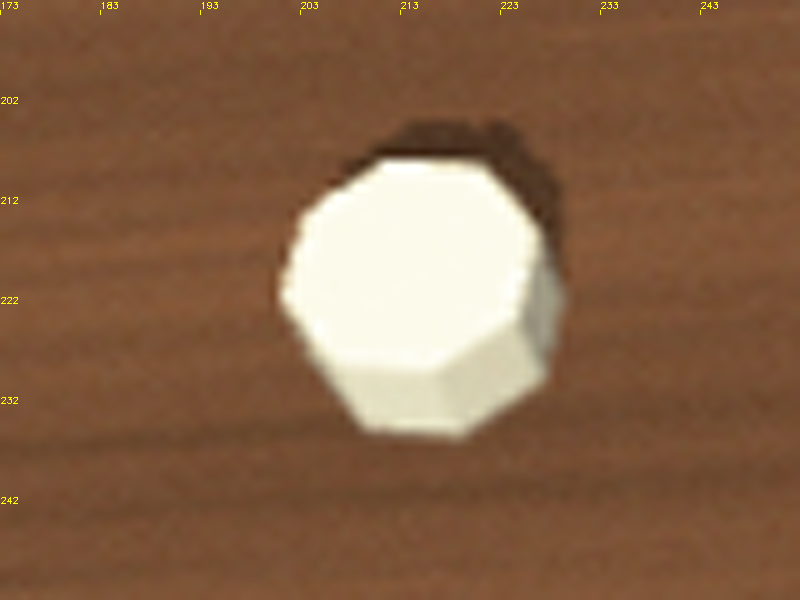

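The lid is bare: top octagon corners at crop (385,160), (487,162), (542,238), (520,318), (435,370), (325,360), (282,292), (302,215). Carrying the hound on to above the free part of the disc.

Emit:
{"method": "step_arm", "body": {"delta_pos": [[0.1, 0.13, 0], [0.2, 0.28, 0], [0.3, 0.43, 0], [0.38, 0.54, 0], [0.415, 0.58, 0], [0.415, 0.58, 0], [0.415, 0.58, 0]], "rot": [[0, 0, -0.07], [0, 0, -0.14], [0, 0, -0.21], [0, 0, -0.27], [0, 0, -0.292], [0, 0, -0.292], [0, 0, -0.292]], "gripper": [-0.8, -0.8, -0.8, -0.8, -0.8, -0.8, -0.8]}}

```text
time_s: 7.85
tool_pos: [0.5307, 0.0455, 0.2117]
tool_rot: [-180.0, 0.0, 157.5]
force: [-0.4, -0.2, -0.2]
grip_width: 0.022
grasp_force: 12.0
```

Run:
```python
from h import *
from scipy.optimize import least_squares
np.set_printoptions(precision=4,suppress=True)
s=load("s1")
p=np.array([(385,160),(487,162),(542,238),(520,318),(435,370),(325,360),(282,292),(302,215)])/10+[173,192]
q=np.array([at(s,u,v,.034)[:2] for u,v in p])
def f(x,r=.0325):
    a=np.radians(x[2]+45*np.arange(8)); m=np.c_[x[0]+r*np.cos(a),x[1]+r*np.sin(a)]
    return np.array([np.sort(np.linalg.norm(q-k,axis=1))[0] for k in m])
best=min((least_squares(f,[.505,-.285,y]) for y in range(0,45,6)),key=lambda r:r.cost)
print(best.x,best.fun); print("flat normals at",best.x[2]+22.5)
print(q,q.mean(0))
d=load("side0")
go(.5303,.0508,.049,158)
w=snap("wrist","w5");
```

```text
[ 0.5062 -0.2855 55.4574] [0.0015 0.0024 0.0016 0.0015 0.0015 0.001  0.0021 0.0014]
flat normals at 77.95741622820717
[[ 0.4745 -0.2929]
 [ 0.4779 -0.2667]
 [ 0.5023 -0.2522]
 [ 0.5252 -0.2573]
 [ 0.5379 -0.2783]
 [ 0.5321 -0.3059]
 [ 0.5111 -0.3175]
 [ 0.4888 -0.3135]] [ 0.5062 -0.2855]
pos [0.5307 0.0455 0.2117] rot [-179.9683    0.0209  157.4936]  -> delta [0.0124 0.0241 0.8134] rot [-0.0004  0.0002 -0.0059]
```

Emit:
{"method": "step_arm", "body": {"delta_pos": [[0.012, 0.024, 0.15], [0.012, 0.024, 0.3], [0.012, 0.024, 0.45], [0.012, 0.024, 0.6], [0.012, 0.024, 0.68], [0.012, 0.024, 0.72], [0.012, 0.024, 0.74], [0.012, 0.024, 0.74]], "rot": [[0, 0, 0], [0, 0, 0], [0, 0, 0], [0, 0, 0], [0, 0, 0], [0, 0, 0], [0, 0, 0], [0, 0, 0]], "gripper": [-0.8, -0.8, -0.8, -0.8, -0.8, -0.8, -0.8, -0.8]}}

```text
time_s: 8.9
tool_pos: [0.5308, 0.0529, 0.0641]
tool_rot: [180.0, 0.0, 157.7]
force: [-0.4, -0.7, 0.5]
grip_width: 0.0218
grasp_force: 12.0
```

Run:
```python
from h import *
go(.5303,.0508,.048,158)
s=snap("scene","s2"); d=snap("side","d2")
m=np.hstack([crop(s,338,212,80,90,5),crop(d,312,222,80,90,5)]); cv2.imwrite("pics/pl.png",m)
```

```text
pos [0.53084424 0.05286725 0.06414065] rot [1.79961438e+02 4.56720335e-02 1.57687688e+02]  -> delta [-0.0013 -0.0106  0.0807] rot [ 0.0004  0.0005 -0.0036]
```

View pics/pl.png

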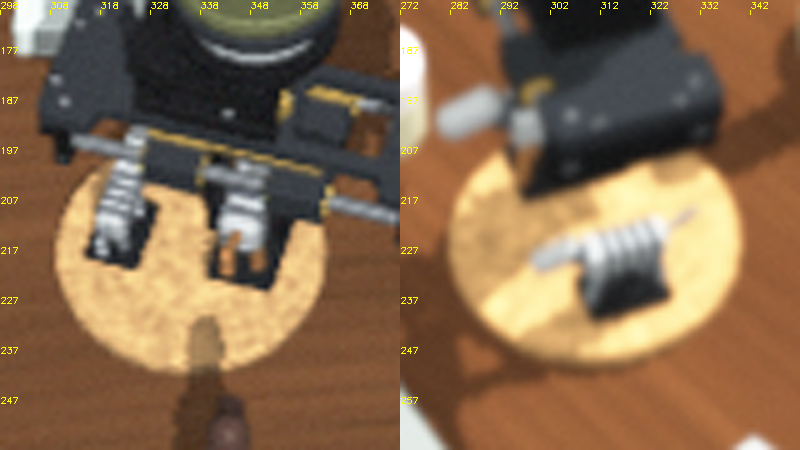

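Hound is upright, its base is well inside the disc and clear of the pup (base around scene (340,218)). Lowering the last part.

Emit:
{"method": "step_arm", "body": {"delta_pos": [[0, 0, 0.03], [0, 0, 0.05], [0, 0, 0.062], [0, 0, 0.07], [0, 0, 0.074], [0, 0, 0.074]], "rot": [[0, 0, 0], [0, 0, 0], [0, 0, 0], [0, 0, 0], [0, 0, 0], [0, 0, 0]], "gripper": [-0.8, -0.8, -0.8, -0.8, -0.8, -0.8]}}

```text
time_s: 9.75
tool_pos: [0.5304, 0.0529, 0.0488]
tool_rot: [180.0, 0.0, 157.7]
force: [-0.3, 0.3, -0.5]
grip_width: 0.0221
grasp_force: 12.0
```

Not in contact yet; creep 2 mm more.

Emit:
{"method": "step_arm", "body": {"delta_pos": [[0, 0, 0.003], [0, 0, 0.006], [0, 0, 0.009], [0, 0, 0.009]], "rot": [[0, 0, 0], [0, 0, 0], [0, 0, 0], [0, 0, 0]], "gripper": [-0.8, -0.8, -0.8, -0.8]}}

```text
time_s: 10.25
tool_pos: [0.5308, 0.0534, 0.0476]
tool_rot: [179.9, 0.0, 157.7]
force: [-1.7, 1.5, 6.2]
grip_width: 0.0219
grasp_force: 12.0
```

Emit:
{"method": "step_arm", "body": {"delta_pos": [[0, 0, -0.002], [0, 0, -0.003], [0, 0, -0.003], [0, 0, -0.003], [0, 0, -0.003], [0, 0, -0.05], [0, 0, -0.2], [0, 0, -0.45], [0, 0, -0.7], [0, 0, -0.85], [0, 0, -0.85]], "rot": [[0, 0, 0], [0, 0, 0], [0, 0, 0], [0, 0, 0], [0, 0, 0], [0, 0, 0], [0, 0, 0], [0, 0, 0], [0, 0, 0], [0, 0, 0], [0, 0, 0]], "gripper": [-0.35, -0.2, -0.05, 0, 0, 0, 0, 0, 0, 0, 0]}}

```text
time_s: 11.62
tool_pos: [0.5322, 0.0529, 0.2204]
tool_rot: [179.8, 0.3, 157.7]
force: [0.2, -0.1, 0.4]
grip_width: 0.0434
grasp_force: 0.0
```

Run:
```python
from h import *
np.set_printoptions(precision=4,suppress=True)
w=snap("wrist","w6"); 
print(proj(w,[[.5308,.053,.067],[.52,.023,.01]]))
s=load("s1"); print("jar flats n/a")
for y in (78,33,123): go(.5062,-.2855,.2172,y)
cv2.imwrite("pics/rel.png",np.hstack([crop(w,318,190,180,160,4)]))
```

```text
[[316.7122 185.9458]
 [292.2899 175.8003]]
jar flats n/a
pos [0.531  0.0529 0.2183] rot [179.8864   0.1162 157.6914]  -> delta [-0.5277 -1.6123  0.0034] rot [0.002  0.0002 0.9273]
pos [0.531  0.0529 0.2183] rot [179.8864   0.1162 157.6914]  -> delta [-0.5277 -1.6123  0.0034] rot [ 0.0022 -0.0007  1.4509]
pos [0.531  0.0529 0.2183] rot [179.8864   0.1162 157.6914]  -> delta [-0.5277 -1.6123  0.0034] rot [0.0017 0.0009 0.4037]
```

View pics/rel.png

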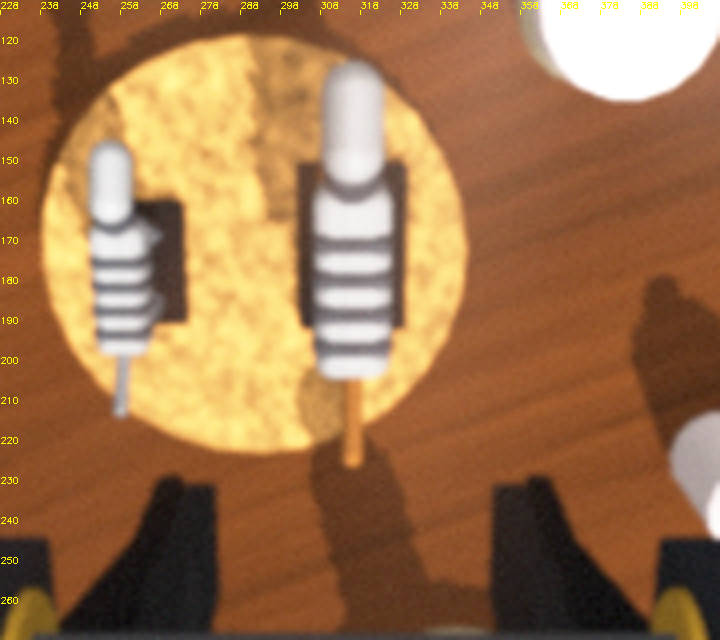

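The hound stands upright on the free half of the disc (base centre crop (352,245)), the pup is untouched at its left, with the gripper clear. Now back to the lid.

Emit:
{"method": "step_arm", "body": {"delta_pos": [[-0.32, -0.99, 0], [-0.32, -0.99, 0], [-0.32, -0.99, 0], [-0.32, -0.99, 0], [-0.32, -0.99, 0], [-0.32, -0.99, 0], [-0.32, -0.99, 0], [-0.32, -0.99, 0], [-0.32, -0.99, 0]], "rot": [[0, 0, 0.927], [0, 0, 0.927], [0, 0, 0.927], [0, 0, 0.927], [0, 0, 0.927], [0, 0, 0.927], [0, 0, 0.927], [0, 0, 0.927], [0, 0, 0.927]], "gripper": [0.2, 0.5, 1, 1, 1, 1, 1, 1, 1]}}

```text
time_s: 12.8
tool_pos: [0.5135, -0.1545, 0.2156]
tool_rot: [-179.9, 0.0, 78.1]
force: [0.4, -0.6, -0.5]
grip_width: 0.0869
grasp_force: 0.0
```

Run:
```python
from h import *
go(.5062,-.2855,.2,78)
```

```text
pos [ 0.513531   -0.15445786  0.21559583] rot [-1.79857257e+02  2.58870296e-02  7.80714160e+01]  -> delta [-0.6486  0.0998  0.078 ] rot [-0.0017  0.0003  0.0008]
```

Emit:
{"method": "step_arm", "body": {"delta_pos": [[-0.65, 0.1, 0.078], [-0.65, 0.1, 0.078], [-0.65, 0.1, 0.078], [-0.65, 0.1, 0.078], [-0.65, 0.1, 0.078]], "rot": [[0, 0, 0], [0, 0, 0], [0, 0, 0], [0, 0, 0], [0, 0, 0]], "gripper": [1, 1, 1, 1, 1]}}

```text
time_s: 13.42
tool_pos: [0.5077, -0.2839, 0.201]
tool_rot: [-180.0, -0.1, 78.2]
force: [0.2, 0.3, -0.1]
grip_width: 0.0868
grasp_force: 0.0
```

```bash
cat >> h.py <<'E'
def lidfit(c,x0,z=0.,k=4):
    from scipy.optimize import minimize
    u,v=proj(c,[[x0[0],x0[1],z+.02]])[0].astype(int); u0,v0,W=u-50,v-50,100
    im=cv2.resize(c["img"][v0:v0+W,u0:u0+W],(W*k,W*k),interpolation=cv2.INTER_LINEAR).astype(int)
    m=((im[...,2]>110)&(im.min(2)*1.6>im.max(2))).astype(np.uint8)
    n,l,st,_=cv2.connectedComponentsWithStats(m); i=l[W*k//2,W*k//2]; m=(l==i).astype(np.uint8)
    def mod(x):
        a=np.radians(x[2]+22.5+45*np.arange(8)); r=.0325
        P=np.vstack([np.c_[x[0]+r*np.cos(a),x[1]+r*np.sin(a),np.full(8,h)] for h in (z,z+.034)])
        q=cv2.convexHull(((proj(c,P)-[u0,v0]+.5)*k*16).astype(np.int32)); r=np.zeros_like(m); cv2.fillConvexPoly(r,q,1,shift=4); return r
    f=lambda x:1-(mod(x)&m).sum()/(mod(x)|m).sum()
    return min((minimize(f,[x0[0],x0[1],y],method="Nelder-Mead",options=dict(initial_simplex=np.array([[0,0,0],[.004,0,0],[0,.004,0],[0,0,6]])+[x0[0],x0[1],y])) for y in (10,25,40)),key=lambda r:r.fun)
E
python3 - <<'E'
from h import *
np.set_printoptions(precision=4,suppress=True)
c=snap("wrist","w7"); r=lidfit(c,(.506,-.286)); print("wrist",r.x,r.fun)
r=lidfit(load("s1"),(.506,-.286)); print("scene",r.x,r.fun)
r2=lidfit(load("d2"),(.506,-.286)); print("side",r2.x,r2.fun)
go(.5062,-.2855,.018,78)
E
```

```text
wrist [ 0.5029 -0.2879 33.1819] 0.018235714474763798
scene [ 0.5042 -0.2874 33.2615] 0.02581251959452402
side [ 0.5065 -0.2855 37.5728] 0.059622550787354234
pos [ 0.5078 -0.2839  0.2012] rot [-179.9915   -0.071    78.222 ]  -> delta [-0.0107 -0.0059  0.9158] rot [-0.0001 -0.0008  0.0026]
```

Emit:
{"method": "step_arm", "body": {"delta_pos": [[-0.023, -0.018, 0.28], [-0.023, -0.018, 0.55], [-0.023, -0.018, 0.75], [-0.023, -0.018, 0.87], [-0.023, -0.018, 0.916], [-0.023, -0.018, 0.916], [-0.023, -0.018, 0.916], [-0.023, -0.018, 0.916], [-0.023, -0.018, 0.916], [-0.023, -0.018, 0.916], [-0.023, -0.018, 0.916]], "rot": [[0, 0, 0], [0, 0, 0], [0, 0, 0], [0, 0, 0], [0, 0, 0], [0, 0, 0], [0, 0, 0], [0, 0, 0], [0, 0, 0], [0, 0, 0], [0, 0, 0]], "gripper": [1, 1, 1, 1, 1, 1, 0.5, 0.3, 0.2, 0.2, 0.2], "squeeze": 25}}

```text
time_s: 14.85
tool_pos: [0.5029, -0.2898, 0.0186]
tool_rot: [180.0, -0.0, 78.0]
force: [-0.5, 0.2, 3.2]
grip_width: 0.0599
grasp_force: 25.0
```

Emit:
{"method": "step_arm", "body": {"delta_pos": [[0, 0, -0.1], [0, 0, -0.3], [0, 0, -0.55], [0, 0, -0.8], [0.1, -0.02, -0.95], [0.3, -0.07, -1], [0.5, -0.12, -1], [0.75, -0.18, -1], [0.92, -0.23, -1], [0.92, -0.23, -1]], "rot": [[0, 0, 0], [0, 0, 0], [0, 0, 0], [0, 0, 0], [0, 0, 0], [0, 0, 0], [0, 0, 0], [0, 0, 0], [0, 0, 0], [0, 0, 0]], "gripper": [0.2, 0.2, 0.2, 0.2, 0.2, 0.2, 0.2, 0.2, 0.2, 0.2]}}

```text
time_s: 16.1
tool_pos: [0.4955, -0.097, 0.2188]
tool_rot: [180.0, -0.1, 78.3]
force: [0.1, -0.2, -1.1]
grip_width: 0.0599
grasp_force: 25.0
```

Emit:
{"method": "step_arm", "body": {"delta_pos": [[0.2, -0.05, 0], [0.45, -0.12, 0], [0.7, -0.18, 0], [0.92, -0.23, 0], [0.92, -0.23, 0]], "rot": [[0, 0, 0], [0, 0, 0], [0, 0, 0], [0, 0, 0], [0, 0, 0]], "gripper": [0.2, 0.2, 0.2, 0.2, 0.2]}}

```text
time_s: 16.73
tool_pos: [0.4888, 0.0921, 0.2185]
tool_rot: [180.0, -0.0, 78.3]
force: [-0.2, -1.0, -1.0]
grip_width: 0.0596
grasp_force: 25.0
```

Run:
```python
from h import *
from cell import env
np.set_printoptions(precision=4,suppress=True)
go(.4817,.2735,.22,78)
o=env.get_obs();print(o["grip_width"],o["qpos"])
# mouth ellipse fit
for n,p in [("w1",(301,187)),("s1",(434,176)),("d2",(232,150))]:
    c=load(n); u,v=p; k=6; W=30
    im=cv2.resize(c["img"][v-15:v+15,u-15:u+15],(W*k,W*k),interpolation=cv2.INTER_CUBIC).astype(int)
    m=((im[...,0]-im[...,2])>70).astype(np.uint8); nn,l,st,ce=cv2.connectedComponentsWithStats(m)
    i=1+np.argmin(np.linalg.norm(ce[1:]-W*k/2,axis=1)); uv=(ce[i]+.5)/k-.5+[u-15,v-15]
    print(n,st[i]/k,uv,at(c,*uv,.103))
```

```text
pos [0.4888 0.0921 0.2185] rot [179.9938  -0.0161  78.3053]  -> delta [ 0.8812 -0.2184 -0.0073] rot [ 0.0001 -0.0002  0.0036]
0.05958249404351379 [-42.0463  -0.5786  28.3628 106.4651   0.2735  74.0318 -25.4546]
w1 [   1.3333    2.1667   27.1667   26.3333 3377.    ] [300.407  186.8722] [0.481  0.2731 0.103 ]
s1 [  9.8333  10.      11.1667   9.6667 504.    ] [433.9543 175.3797] [0.4827 0.2736 0.103 ]
d2 [   0.        0.       30.       30.     2994.3333] [229.7265 143.5878] [0.4893 0.297  0.103 ]
```

Emit:
{"method": "step_arm", "body": {"delta_pos": [[0.2, -0.05, 0], [0.45, -0.11, 0], [0.7, -0.17, 0], [0.88, -0.218, 0], [0.88, -0.218, 0.1], [0.88, -0.218, 0.25], [0.88, -0.218, 0.38], [0.88, -0.218, 0.42], [0.88, -0.218, 0.42], [0.88, -0.218, 0.42]], "rot": [[0, 0, 0], [0, 0, 0], [0, 0, 0], [0, 0, 0], [0, 0, 0], [0, 0, 0], [0, 0, 0], [0, 0, 0], [0, 0, 0], [0, 0, 0]], "gripper": [0.2, 0.2, 0.2, 0.2, 0.2, 0.2, 0.2, 0.2, 0.2, 0.2]}}

```text
time_s: 17.98
tool_pos: [0.4838, 0.2706, 0.1356]
tool_rot: [179.9, -0.1, 78.0]
force: [0.3, -0.7, -0.6]
grip_width: 0.0601
grasp_force: 25.0
```

Run:
```python
from h import *
from cell import env
np.set_printoptions(precision=4,suppress=True)
go(.4817,.2733,.125,78.3)
o=env.get_obs();print(o["qpos"])
s=snap("scene","s3"); r=lidfit(s,(.482,.274),.117); print("scene",r.x,r.fun)
```

```text
pos [0.4838 0.2706 0.1356] rot [179.9007  -0.09    77.9833]  -> delta [ 0.0111 -0.0135  0.0529] rot [ 0.0012 -0.001  -0.0037]
[-50.2273  10.8918  20.3631 104.7638  -4.1624  64.9341 -40.4613]
scene [ 0.4904  0.2732 40.8877] 0.9322023408381356
```

```bash
cat >> h.py <<'E'
def avg(n=5):
    from cell import env,viewer
    L=[]
    for _ in range(n): viewer.read_camera("side"); o=env.get_obs(); L.append(np.r_[o["tool_pos"],o["tool_rot"][2],o["force"],o["wrist_torque"]])
    L=np.array(L); print("t",o["time_s"],"mean",np.round(L.mean(0),4),"sd",np.round(L.std(0)[:4],4),"rot",np.round(o["tool_rot"],2)); return L.mean(0)
E
python3 - <<'E'
from h import *
a=avg(6)
E
```

```text
t 18.325 mean [ 4.83100e-01  2.70800e-01  1.34900e-01  7.80293e+01  2.49400e-01
 -3.19100e-01 -1.37280e+00 -1.15400e-01  7.31000e-02 -2.14000e-02] sd [0.0002 0.     0.0003 0.0063] rot [ 1.7998e+02 -3.0000e-02  7.8040e+01]
```

Emit:
{"method": "step_arm", "body": {"delta_pos": [[0.006, -0.0095, 0.03], [0.006, -0.0095, 0.06], [0.006, -0.0095, 0.08], [0.006, -0.0095, 0.09], [0.006, -0.0095, 0.1], [0.006, -0.0095, 0.1], [0.006, -0.0095, 0.1]], "rot": [[0, 0, 0], [0, 0, 0], [0, 0, 0], [0, 0, 0], [0, 0, 0], [0, 0, 0], [0, 0, 0]], "gripper": [0.2, 0.2, 0.2, 0.2, 0.2, 0.2, 0.2]}}

```text
time_s: 19.2
tool_pos: [0.4811, 0.2716, 0.114]
tool_rot: [-180.0, 0.0, 78.0]
force: [0.6, -2.0, -1.5]
grip_width: 0.0601
grasp_force: 25.0
```

Run:
```python
from h import *
a=avg(2)
```

```text
t 19.3 mean [ 4.81100e-01  2.71600e-01  1.14000e-01  7.80087e+01 -4.06000e-01
 -2.46650e+00 -1.92830e+00 -5.95400e-01  8.54000e-02  1.00000e-04] sd [0.     0.     0.     0.0006] rot [-1.7999e+02  4.0000e-02  7.8010e+01]
```

Emit:
{"method": "step_arm", "body": {"delta_pos": [[-0.005, 0, 0.005], [-0.005, 0, 0.01], [-0.005, 0, 0.015], [-0.005, 0, 0.02], [-0.005, 0, 0.02]], "rot": [[0, 0, 0], [0, 0, 0], [0, 0, 0], [0, 0, 0], [0, 0, 0]], "gripper": [0.2, 0.2, 0.2, 0.2, 0.2]}}

```text
time_s: 19.92
tool_pos: [0.481, 0.2714, 0.1101]
tool_rot: [180.0, -0.0, 78.0]
force: [-0.7, -0.2, -1.9]
grip_width: 0.0597
grasp_force: 25.0
```

Run:
```python
from h import *
a=avg(2)
```

```text
t 20.025 mean [ 4.80900e-01  2.71400e-01  1.10100e-01  7.80326e+01 -5.09500e-01
 -3.63700e-01 -1.33150e+00 -1.87600e-01  4.77000e-02 -2.30000e-03] sd [0.     0.     0.     0.0018] rot [ 1.800e+02 -2.000e-02  7.803e+01]
```

Emit:
{"method": "step_arm", "body": {"delta_pos": [[0, 0, 0.005], [0, 0, 0.01], [0, 0, 0.015], [0, 0, 0.015]], "rot": [[0, 0, 0], [0, 0, 0], [0, 0, 0], [0, 0, 0]], "gripper": [0.2, 0.2, 0.2, 0.2]}}

```text
time_s: 20.52
tool_pos: [0.4811, 0.2714, 0.109]
tool_rot: [-180.0, -0.1, 78.0]
force: [-4.5, -2.2, 10.5]
grip_width: 0.0598
grasp_force: 25.0
```

Run:
```python
from h import *
a=avg(2)
```

```text
t 20.625 mean [ 4.81100e-01  2.71400e-01  1.09000e-01  7.80224e+01 -4.06750e+00
 -2.60100e+00  1.08340e+01 -7.13800e-01  9.65700e-01 -7.10000e-03] sd [0.     0.     0.     0.0004] rot [-1.800e+02 -6.000e-02  7.802e+01]
```

Emit:
{"method": "step_arm", "body": {"delta_pos": [[0, 0, 0], [0, 0, 0], [0, 0, 0], [0, 0, 0], [0, 0, 0], [0, 0, 0], [0, 0, 0], [0, 0, 0]], "rot": [[0, 0, -0.03], [0, 0, -0.06], [0, 0, -0.09], [0, 0, -0.12], [0, 0, -0.15], [0, 0, -0.18], [0, 0, -0.21], [0, 0, -0.24]], "gripper": [0.2, 0.2, 0.2, 0.2, 0.2, 0.2, 0.2, 0.2]}}

```text
time_s: 21.62
tool_pos: [0.4819, 0.2712, 0.109]
tool_rot: [179.9, -0.1, 98.7]
force: [-2.2, -2.7, 8.8]
grip_width: 0.0598
grasp_force: 25.0
```

Emit:
{"method": "step_arm", "body": {"delta_pos": [[0, 0, 0], [0, 0, 0], [0, 0, 0], [0, 0, 0], [0, 0, 0], [0, 0, 0], [0, 0, 0], [0, 0, 0]], "rot": [[0, 0, -0.03], [0, 0, -0.06], [0, 0, -0.09], [0, 0, -0.12], [0, 0, -0.15], [0, 0, -0.18], [0, 0, -0.21], [0, 0, -0.21]], "gripper": [0.2, 0.2, 0.2, 0.2, 0.2, 0.2, 0.2, 0.2]}}

```text
time_s: 22.62
tool_pos: [0.4826, 0.2708, 0.1078]
tool_rot: [179.8, 0.1, 116.6]
force: [3.1, -2.1, 0.9]
grip_width: 0.0599
grasp_force: 25.0
```

Emit:
{"method": "step_arm", "body": {"delta_pos": [[0, 0, 0.008], [0, 0, 0.015], [0, 0, 0.022], [0, 0, 0.022]], "rot": [[0, 0, 0], [0, 0, 0], [0, 0, 0], [0, 0, 0]], "gripper": [0.2, 0.2, 0.2, 0.2]}}

```text
time_s: 23.12
tool_pos: [0.4828, 0.2712, 0.1035]
tool_rot: [179.8, 0.0, 116.6]
force: [6.0, -2.0, 1.2]
grip_width: 0.0594
grasp_force: 25.0
```

Run:
```python
from h import *
a=avg(1)
```

```text
t 23.175 mean [ 4.82800e-01  2.71200e-01  1.03500e-01  1.16647e+02  4.94950e+00
 -2.58040e+00  2.08080e+00 -4.82200e-01 -1.38940e+00  4.72000e-02] sd [0. 0. 0. 0.] rot [1.7978e+02 5.0000e-02 1.1665e+02]
```

Emit:
{"method": "step_arm", "body": {"delta_pos": [[-0.004, 0.0035, 0.006], [-0.004, 0.0035, 0.012], [-0.004, 0.0035, 0.018], [-0.004, 0.0035, 0.022], [-0.004, 0.0035, 0.022]], "rot": [[0, 0, 0], [0, 0, 0], [0, 0, 0], [0, 0, 0], [0, 0, 0]], "gripper": [0.2, 0.2, 0.2, 0.2, 0.2]}}

```text
time_s: 23.8
tool_pos: [0.4829, 0.271, 0.1004]
tool_rot: [179.9, -0.0, 116.7]
force: [1.7, -3.2, 12.7]
grip_width: 0.0597
grasp_force: 25.0
```

Run:
```python
from h import *
a=avg(1)
```

```text
t 23.85 mean [ 4.829000e-01  2.710000e-01  1.004000e-01  1.166713e+02  1.305700e+00
 -2.825600e+00  1.172880e+01 -6.826000e-01 -5.047000e-01  3.300000e-02] sd [0. 0. 0. 0.] rot [ 1.7987e+02 -3.0000e-02  1.1667e+02]
```

Emit:
{"method": "step_arm", "body": {"delta_pos": [[0, 0, 0], [0, 0, 0], [0, 0, 0], [0, 0, 0.001], [0, 0, 0.002], [0, 0, 0.003], [0, 0, 0.004], [0, 0, 0.005], [0, 0, 0.006], [0, 0, 0.007], [0, 0, 0.008], [0, 0, 0.008]], "rot": [[0, 0, 0.03], [0, 0, 0.06], [0, 0, 0.09], [0, 0, 0.12], [0, 0, 0.15], [0, 0, 0.18], [0, 0, 0.21], [0, 0, 0.24], [0, 0, 0.27], [0, 0, 0.3], [0, 0, 0.33], [0, 0, 0.33]], "gripper": [0.2, 0.2, 0.2, 0.2, 0.2, 0.2, 0.2, 0.2, 0.2, 0.2, 0.2, 0.2], "squeeze": 35}}

```text
time_s: 25.35
tool_pos: [0.483, 0.2713, 0.0986]
tool_rot: [179.9, -0.1, 88.3]
force: [3.6, -1.8, 9.8]
grip_width: 0.0597
grasp_force: 35.0
```

Run:
```python
from h import *
a=avg(1)
```

```text
t 25.4 mean [ 4.83000e-01  2.71300e-01  9.86000e-02  8.83368e+01  2.69830e+00
 -3.02110e+00  9.20130e+00 -7.44800e-01 -6.44200e-01  2.70000e-02] sd [0. 0. 0. 0.] rot [ 1.7987e+02 -9.0000e-02  8.8340e+01]
```

Emit:
{"method": "step_arm", "body": {"delta_pos": [[0, 0, 0.001], [0, 0, 0.002], [0, 0, 0.003], [0, 0, 0.004], [0, 0, 0.005], [0, 0, 0.006], [0, 0, 0.007], [0, 0, 0.008], [0, 0, 0.009], [0, 0, 0.01], [0, 0, 0.011], [0, 0, 0.011]], "rot": [[0, 0, 0.03], [0, 0, 0.06], [0, 0, 0.09], [0, 0, 0.12], [0, 0, 0.15], [0, 0, 0.18], [0, 0, 0.21], [0, 0, 0.24], [0, 0, 0.27], [0, 0, 0.3], [0, 0, 0.33], [0, 0, 0.33]], "gripper": [0.2, 0.2, 0.2, 0.2, 0.2, 0.2, 0.2, 0.2, 0.2, 0.2, 0.2, 0.2]}}

```text
time_s: 26.9
tool_pos: [0.4818, 0.2706, 0.0965]
tool_rot: [-180.0, 0.0, 60.0]
force: [-0.8, -4.7, 15.7]
grip_width: 0.0596
grasp_force: 35.0
```

Run:
```python
from h import *
a=avg(1)
```

```text
t 26.95 mean [ 4.81900e-01  2.70600e-01  9.66000e-02  5.99721e+01 -9.85700e-01
 -4.27980e+00  1.48093e+01 -1.29530e+00  2.78300e-01  3.30000e-02] sd [0. 0. 0. 0.] rot [-1.7996e+02  1.0000e-02  5.9970e+01]
```

Emit:
{"method": "step_arm", "body": {"delta_pos": [[-0.002, 0.001, 0.001], [-0.002, 0.001, 0.002], [-0.002, 0.001, 0.003], [-0.002, 0.001, 0.004], [-0.002, 0.001, 0.005], [-0.002, 0.001, 0.006], [-0.002, 0.001, 0.006], [-0.002, 0.001, 0.007], [-0.002, 0.001, 0.007]], "rot": [[0, 0, 0.03], [0, 0, 0.06], [0, 0, 0.09], [0, 0, 0.12], [0, 0, 0.15], [0, 0, 0.18], [0, 0, 0.21], [0, 0, 0.24], [0, 0, 0.24]], "gripper": [0.2, 0.2, 0.2, 0.2, 0.2, 0.2, 0.2, 0.2, 0.2]}}

```text
time_s: 28.08
tool_pos: [0.4808, 0.2712, 0.0951]
tool_rot: [-179.9, 0.1, 39.4]
force: [-3.3, -3.2, 17.2]
grip_width: 0.0597
grasp_force: 35.0
```

Run:
```python
from h import *
a=avg(1)
```

```text
t 28.125 mean [ 4.80800e-01  2.71200e-01  9.52000e-02  3.93909e+01 -4.04620e+00
 -3.23510e+00  1.65726e+01 -9.72000e-01  9.10000e-01  3.82000e-02] sd [0. 0. 0. 0.] rot [-1.7986e+02  6.0000e-02  3.9390e+01]
```

Emit:
{"method": "step_arm", "body": {"delta_pos": [[-0.002, -0.0015, 0.001], [-0.002, -0.0015, 0.002], [-0.002, -0.0015, 0.003], [-0.002, -0.0015, 0.004], [-0.002, -0.0015, 0.004], [-0.002, -0.0015, 0.004]], "rot": [[0, 0, 0.03], [0, 0, 0.06], [0, 0, 0.09], [0, 0, 0.12], [0, 0, 0.14], [0, 0, 0.14]], "gripper": [0.2, 0.2, 0.2, 0.2, 0.2, 0.2]}}

```text
time_s: 28.88
tool_pos: [0.479, 0.2719, 0.0944]
tool_rot: [-179.8, 0.2, 27.5]
force: [-5.9, -2.1, 19.7]
grip_width: 0.0596
grasp_force: 35.0
```

Run:
```python
from h import *
a=avg(1)
```

```text
t 28.925 mean [ 0.4791  0.272   0.0944 27.4927 -6.1844 -4.0973 19.3412 -0.697   1.4297
  0.475 ] sd [0. 0. 0. 0.] rot [-179.8     0.18   27.49]
```

Emit:
{"method": "step_arm", "body": {"delta_pos": [[0.004, 0.003, 0], [0.004, 0.003, 0], [0.004, 0.003, 0], [0.004, 0.003, 0]], "rot": [[0, 0, 0.02], [0, 0, 0.04], [0, 0, 0.06], [0, 0, 0.06]], "gripper": [0.2, 0.2, 0.2, 0.2]}}

```text
time_s: 29.42
tool_pos: [0.4799, 0.2726, 0.0943]
tool_rot: [-179.8, 0.2, 22.6]
force: [-5.8, -1.7, 17.6]
grip_width: 0.0598
grasp_force: 36.0
```

Run:
```python
from h import *
a=avg(1)
```

```text
t 29.475 mean [ 0.4798  0.2726  0.0943 22.6199 -5.5218 -2.3158 16.8081 -0.3764  1.3628
  1.8383] sd [0. 0. 0. 0.] rot [-1.7984e+02  1.7000e-01  2.2620e+01]
```

Emit:
{"method": "step_arm", "body": {"delta_pos": [[0.002, 0.002, -0.006], [0.002, 0.002, -0.012], [0.002, 0.002, -0.012]], "rot": [[0, 0, -0.02], [0, 0, -0.04], [0, 0, -0.04]], "gripper": [0.2, 0.2, 0.2], "squeeze": 15}}

```text
time_s: 29.85
tool_pos: [0.48, 0.2722, 0.0945]
tool_rot: [-179.8, 0.2, 25.7]
force: [-5.9, 2.6, 6.3]
grip_width: 0.0602
grasp_force: 14.9
```

Run:
```python
from h import *
a=avg(1)
```

```text
t 29.9 mean [ 0.48    0.2722  0.0944 25.7195 -5.1724  2.8957  4.6523  0.638   1.238
  0.1795] sd [0. 0. 0. 0.] rot [-179.79    0.2    25.72]
```

Torque relieved, lid still down. Release and rise.

Emit:
{"method": "step_arm", "body": {"delta_pos": [[0, 0, -0.003], [0, 0, -0.003], [0, 0, -0.003], [0, 0, -0.003], [0, 0, -0.003], [0, 0, -0.1], [0, 0, -0.3], [0, 0, -0.55], [0, 0, -0.8], [0, 0, -0.8]], "rot": [[0, 0, 0], [0, 0, 0], [0, 0, 0], [0, 0, 0], [0, 0, 0], [0, 0, 0], [0, 0, 0], [0, 0, 0], [0, 0, 0], [0, 0, 0]], "gripper": [0.5, 0.7, 0.9, 1, 1, 1, 1, 1, 1, 1]}}

```text
time_s: 31.15
tool_pos: [0.4853, 0.2709, 0.2595]
tool_rot: [-179.9, -0.5, 25.6]
force: [1.2, -0.3, 0.5]
grip_width: 0.0871
grasp_force: 0.0
```

Run:
```python
from h import *
np.set_printoptions(precision=4,suppress=True)
w=snap("wrist","w9"); s=snap("scene","s9")
for n,c in (("w",w),("s",s)):
  for z in (.076,.083,.091): r=lidfit(c,(.482,.272),z); print(n,z,r.x,r.fun)
cv2.imwrite("pics/end.png",np.vstack([np.hstack([crop(s,430,190,80,60,5),crop(load("s1"),336,212,80,60,5)]),np.hstack([crop(w,*proj(w,[[.482,.272,.1]])[0].astype(int),100,75,4),crop(s,345,212,80,60,5)])]))
go(.482,.272,.25,26)
```

```text
w 0.076 [ 0.4929  0.2777 20.9082] 0.2515553151203679
w 0.083 [ 0.4929  0.2765 27.2178] 0.2176203189263295
w 0.091 [ 0.4931  0.278  23.6608] 0.1757522187748034
s 0.076 [ 0.519   0.2602 -6.2855] 0.41801781228591006
s 0.083 [  0.5232   0.2585 -44.7409] 0.4099109385704499
s 0.091 [ 0.5279  0.2545 39.0829] 0.39986298241607676
pos [0.483  0.2698 0.2549] rot [-179.9812   -0.0424   25.587 ]  -> delta [ 0.0001 -0.0119  0.0246] rot [-0.0002 -0.0005 -0.0048]
```

View pics/end.png

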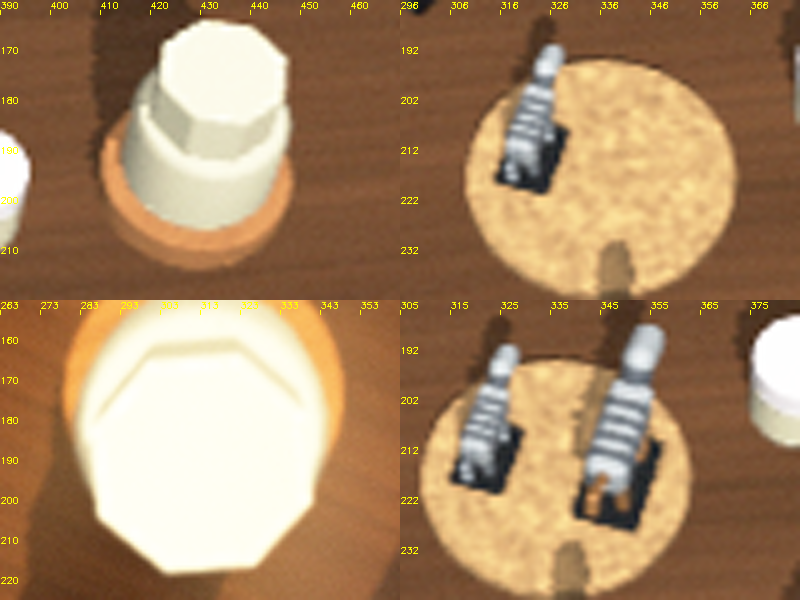

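Top-left: lid sits low on the jar, octagon level, bottom edge near the shoulder. Bottom-right: hound and pup both standing on the disc. Quick numeric check of the lid height and tilt from the corner pixels.

Run:
```python
from h import *
from scipy.optimize import least_squares
np.set_printoptions(precision=4,suppress=True)
s=load("s9")
q=np.array([(195,24),(240,22),(286,62),(284,105),(241,122),(187,118),(161,85),(164,50)])/5+[390,160]
for zb in (.076,.083,.091):
  def f(x):
    a=np.radians(x[2]+22.5+45*np.arange(8)); P=proj(s,np.c_[x[0]+.0325*np.cos(a),x[1]+.0325*np.sin(a),np.full(8,zb+.034)])
    return np.r_[[np.min(np.linalg.norm(P-k,axis=1)) for k in q]]
  r=min((least_squares(f,[.483,.273,y]) for y in (5,15,25,35)),key=lambda r:r.cost); print(zb,r.x,r.fun)
b=[(158,125),(190,155),(238,158)]
for x,y in b: print("bottom edge pt at z .076:",at(s,390+x/5,160+y/5,.076)[:2], np.linalg.norm(at(s,390+x/5,160+y/5,.076)[:2]-[.4822,.273]))
```

```text
0.076 [ 0.4852  0.2719 30.1073] [0.6896 1.91   0.8924 1.1118 0.8306 0.87   0.8031 1.1588]
0.083 [ 0.49    0.2697 31.006 ] [0.5665 1.6988 0.969  1.0894 0.9596 1.0675 0.8866 1.2132]
0.091 [ 0.4954  0.2672 30.7352] [0.6637 1.753  0.8527 0.9746 1.0348 0.9986 0.9899 1.3275]
bottom edge pt at z .076: [0.4903 0.2448] 0.02929546105854622
bottom edge pt at z .076: [0.5099 0.2571] 0.03189143022670353
bottom edge pt at z .076: [0.5142 0.2805] 0.032909458744712364
```

```bash
python3 -c "
from cell import env
print(env.sign_off())"
```

```text
the job is handed in; nothing more can be done
None
```

The hound stands upright on the free half of the cork disc, the lid is screwed onto the jar until it stopped and looks level, and I handed the job in at about 31 s; I did not check the other bystanders against the first pictures.

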